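Roll the cell into the tester's cradle with the paddle

TASK

Take the wooden paddle out of its tray, stand it in the tester's lane behind the battery cell, and with it roll the cell gently along the lane until it drops into the cradle slot, without letting it run past the slot and without your fingers touching it. Then stand the paddle upright back in its tray and leave it there; do not disturb the tape roll or the spare cell that stands on the table.

Things in the scene. Friction and masses are not known exactly. Their poses are not given: they have to be found in the camera images.
- tester: Fixed cell tester: straight level lane along its y, inside 65 mm wide (x +-32.5) and 340 mm long (y +-170), cradle near the +y end. Origin on the table under the lane's middle, z up. Aluminium floor 18 mm, grey walls 38 mm above the table; outside 83 x 356 mm. Meter housing 40 mm high on its +x side (x 42 to 107, y 25 to 125).
- cradle (a point): Centre of the cell when it lies in the cradle: mid-lane at tester y = 100 mm, 32.4 mm above the table. The cradle is a dark slot 16 mm wide (y 92 to 108) straight across the lane floor, copper tabs on the walls beside it; the cell sinks 2 mm into it and stays, unless it comes fast or is pushed on. Axes as the tester's.
- cell_center (a point): Centre of the loose battery cell, 33 mm in diameter, 60 mm long, about 0.14 kg, grey sleeve, bare steel ends. It lies across the lane on the floor (centre 34.5 mm above the table), on the -y side of the cradle, and rolls easily: pushed at 0.1 m/s it coasts on about 1 cm, at 0.2 m/s about 5 cm. Its own x is its axis; y and z turn as it rolls.
- paddle_grip (a point): Grip point of the loose wooden paddle, on its centre line 95 mm above its sole. It stands on its sole, 120 mm tall, about 0.14 kg: foot block 50 mm (x) by 28 mm (y), 34 mm high, felt on the broad faces (+y and -y, either pushes); above it a flat handle 44 mm (x) by 14 mm (y) up to the top. z is up along the handle.
- paddle_sole (a point): Centre of the underside of the paddle; axes as paddle_grip.
- tray: The paddle's black tray, fixed to the table, 100 mm (x) by 80 mm (y) outside, 92 by 72 mm inside, with a rim only 8 mm high. Origin on the table under its centre; its floor is 4 mm above the table. The paddle starts standing in it.
- cell: The same cell as cell_center, origin at its centre.
- tape_roll: Bystander: paper tape roll lying flat, 90 mm across and 24 mm high, origin at the centre of its underside.
- spare_cell: Bystander: another cell, 33 mm in diameter, standing on end on the table, 61 mm high, origin at the centre of its underside.
Things that resemble listed ones, but are neither listed nor needed, are in the scene too. What is meant by the part that bears paddle_grip is not pink, purple or red, and is the larger of those in its own colour.

How it is judged:
By the outcome, as a careful person would: the job done as asked, in the order asked, and still so for the second after the job is handed in, with the robot touching nothing.
It also fails if it takes over 51 s, if anything falls off the work surface, if the arm or the gripper's body presses on something with over 40 N, if the wrist force passes 120 N, or if a joint passes its speed limit or range.

ROBOT

A 6-joint arm with a two-finger parallel gripper is mounted at the origin on the work surface. World frame = base frame: x ahead of the robot, y to its left, z up, the work surface at z = 0. Lengths are in mm, angles in degrees, forces in N, time in s.
With the tool pointing down it reaches from about 300 to 850 mm from the base axis. Payload 4.2 kg.
Tool frame: the origin (TCP) lies at the very end of the fingers, on their centre line; the grasp point (between the pads) lies 19 mm behind it (env.grip_depth is the distance from the TCP to the grasp point, in mm); y points along the fingers, z is the direction in which the jaws open and shut, and the axes are right-handed (so a half turn about y gives the same grasp; the last joint's range is limited). The gripper opens to 91 mm and grips with 3 to 60 N. Pads are 32 mm wide; open, the fingers measure 118 mm over their backs; the gripper's body (76 mm by 178 mm) begins 60 mm behind the grasp point.
Start: joints at [-77.75, 18.312, 89.639, -0, 72.044, -1.146], TCP at [133.216, -559.372, 213.976] pointing down, gripper open.
Joint ranges: [-177.97, 177.97], [-48.28, 115.42], [12.27, 149.76], [-77.06, 257.06], [2.81, 150.46], [-146.56, 146.56]. Speed limits (degrees/s): [147.25, 147.25, 180, 180, 180, 180].

INTERFACE

Orientations are given as [roll, pitch, yaw] about the fixed x, y, z axes, in that order (R = Rz(yaw) Ry(pitch) Rx(roll)).
In Python, from workcell import state, imaging, job, env gives the robot as it stands.
- The arm moves only by the shell command python3 -m pendant 'ROWS' [FORCE]. ROWS is JSON, a list of rows, each an object with "delta_pos": the shift along the tool's x, y, z in cm, a list of three; "twist": the turn, a rotation vector about the tool's x, y, z in degrees, a list of three; "grip": the opening in per cent of the stroke, from 0 (shut) to 100 (fully open). In form: [{"delta_pos": [tx, ty, tz], "twist": [wx, wy, wz], "grip": grip}, ...]. A call has exactly 5 rows; each row is the pose to reach, as a shift and turn from the pose commanded when the call began, along the tool's axes at that moment; what a row does not reach only later rows make up. A row lasts 1/10 s, in which the tool goes at most 50 mm and 8.59 degrees, less where a joint would pass 70% of its speed; a pose out of reach is approached as far as the arm can. A call with a gripper value outside its range is refused whole. The fingers move at their own pace and stop on an object; FORCE is the grip in N (left out, the last holds). Time passes only in rows, so rows that repeat a pose let the fingers close, or fill a call up. It gives the time, the measured TCP pose, the force and the opening at its end, in the units of the state.
- state(): the state, without advancing time (a new reading comes with each control period).
- imaging.grab_frame(name): name is "scene" or "top"; returns (picture, depth): 400x640x3 uint8, red, green, blue; 400x640 float32, mm along the optical axis (not along the pixel's ray), 0 where there is no reading.
- imaging.camera_info(name): a dict with "fx", "fy", "cx", "cy" (pixels), "k1" (the pictures are not rectified: a ray, as slopes to the right and down, at radius r is drawn at 1 + k1 r^2 times it, then the intrinsics apply), "R" (3x3) and "t" (3): a world point X has camera coordinates R X + t. Camera axes: x right, y down, z forward; pixel columns grow to the right and rows downward; lengths in mm; the calibration is good to about 2 mm. A picture is of the moment at which its call begins. camera_info takes no time and is no camera call.
- job.job_done(): hands the job in, once; it reports no verdict.
The state is a dict: "time_s": time; "qpos": joint angles; "qvel": joint speeds; "effort": joint torques, N m; "ee_pos": TCP position; "ee_rot": TCP orientation; "force": force on the tool from outside, world axes, zero at the start; "torque": the same for the moment, N m; "gripper_width": finger opening in mm.
Only numpy, scipy, OpenCV 4.12 (cv2) and the standard library are available. Lean on these libraries where they do the work, as an engineer would, in place of code of your own. Each camera call takes 0.05 s, during which the arm holds its last target.

## Working session

There is one attempt and no reset: what is moved stays moved. The work goes in short steps, Python scripts to look and compute and a shell command to move; the robot and the scene stay as the last step left them, time stands still between calls to the robot, and variables do not carry over. Pictures are saved under pics/ and viewed, and the job is handed in when it is done.

```bash
ls; mkdir -p pics; python3 - <<'E'
from workcell import state, imaging, job, env
import cv2
print(state())
for n in("scene","top"):
    p,d=imaging.grab_frame(n)
    cv2.imwrite(f"pics/{n}0.png",p[:,:,::-1]); 
    import numpy as np
    np.save(f"pics/{n}0d.npy",d); np.save(f"pics/{n}0p.npy",p)
    print(imaging.camera_info(n))
E
```

```text
pics
{'time_s': 0.0, 'qpos': array([-7.77510239e+01,  1.83501585e+01,  8.97069453e+01, -5.70362434e-04,
        7.20439673e+01, -1.14628844e+00]), 'qvel': array([ 0.10808249,  0.05755999, -0.04765757,  0.00953097, -0.03348488,
        0.04007032]), 'effort': array([ 2.17987523e-03, -4.12452078e+01, -2.31970918e+01,  7.31058419e-02,
        4.57701471e-02, -1.14854624e-04]), 'ee_pos': array([ 133.09382103, -558.85647009,  213.1314955 ]), 'ee_rot': array([-9.01010618e+01,  1.47978261e-03, -1.66604560e+02]), 'force': array([ 0.87883565,  0.45959942, -0.99649599]), 'torque': array([-0.01039312,  0.01227725, -0.00415415]), 'gripper_width': 91.09780628019558}
{'fx': 373.5036562594702, 'fy': 373.5036562594702, 'cx': 317.856110369235, 'cy': 200.4588933820091, 'k1': -0.0021011040970378156, 'R': array([[ 0.89078076,  0.45437661, -0.00717904],
       [ 0.38442189, -0.76187493, -0.52131219],
       [-0.24234159,  0.46161509, -0.85333584]]), 't': array([-477.21572504, -256.01424439, 1054.23699547])}
{'fx': 466.7321117724056, 'fy': 466.7321117724056, 'cx': 315.5494368710774, 'cy': 204.08359413844423, 'k1': 0.031161348384893553, 'R': array([[-0.00695598, -0.99989742, -0.01252069],
       [-0.99600807,  0.00804213, -0.08890021],
       [ 0.08899178,  0.01185232, -0.99596184]]), 't': array([-108.78079788,  610.73394989, 1032.54379541])}
```

View pics/scene0.png

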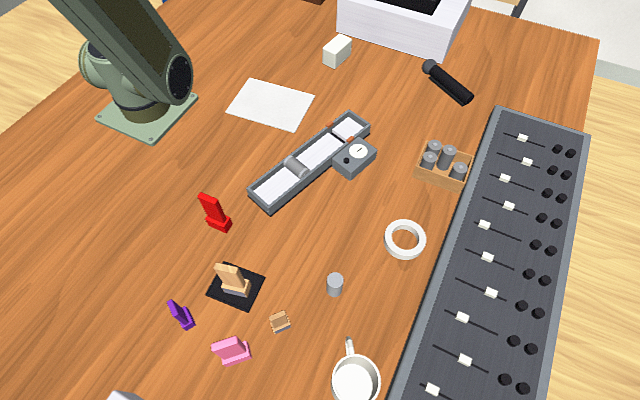

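View pics/top0.png

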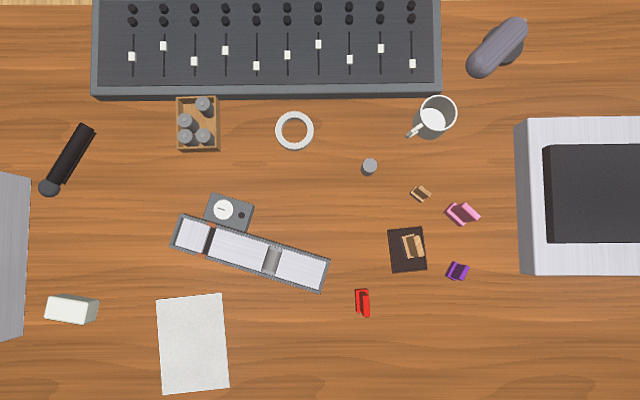

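```bash
cat > h.py <<'E'
import numpy as np,cv2
from workcell import state, imaging, env
def world(n,u,v,d):
    c=imaging.camera_info(n);u=np.asarray(u,float);v=np.asarray(v,float);d=np.asarray(d,float)
    x=(u-c['cx'])/c['fx'];y=(v-c['cy'])/c['fy']
    a,b=x.copy(),y.copy()
    for _ in range(10):
        s=1+c['k1']*(a*a+b*b);a=x/s;b=y/s
    P=np.stack([a*d,b*d,d],-1)
    return (P-c['t'])@c['R']
def cloud(n,d):
    v,u=np.mgrid[0:400,0:640]
    return world(n,u,v,d)
def proj(n,X):
    c=imaging.camera_info(n);P=np.asarray(X,float)@c['R'].T+c['t']
    a=P[...,0]/P[...,2];b=P[...,1]/P[...,2];s=1+c['k1']*(a*a+b*b)
    return np.stack([a*s*c['fx']+c['cx'],b*s*c['fy']+c['cy']],-1)
E
python3 - <<'E'
from h import *
p=np.load('pics/top0p.npy');q=np.load('pics/scene0p.npy')
a=cv2.resize(p[140:320,350:500],None,fx=3,fy=3,interpolation=cv2.INTER_CUBIC)
b=cv2.resize(q[180:380,150:300],None,fx=2.6,fy=2.6,interpolation=cv2.INTER_CUBIC)
a=cv2.copyMakeBorder(a,0,600-a.shape[0],0,0,cv2.BORDER_CONSTANT)[:520];
b=b[:520]
o=np.hstack([a[:,:400],b[:,:390]]) ;cv2.imwrite('pics/crop0.png',o[:,:,::-1])
a=cv2.resize(p[180:300,160:340],None,fx=4.4,fy=4.4,interpolation=cv2.INTER_CUBIC);cv2.imwrite('pics/crop1.png',a[:,:,::-1])
E
```

```text
(no output)
```

View pics/crop0.png

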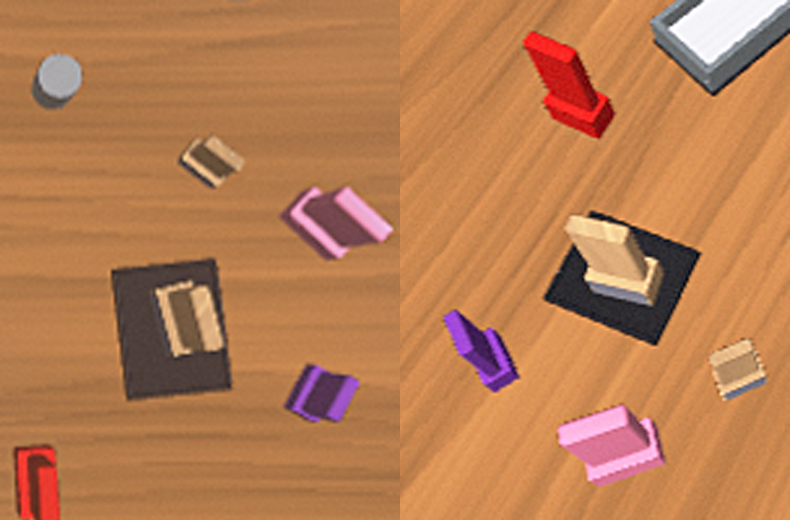

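View pics/crop1.png

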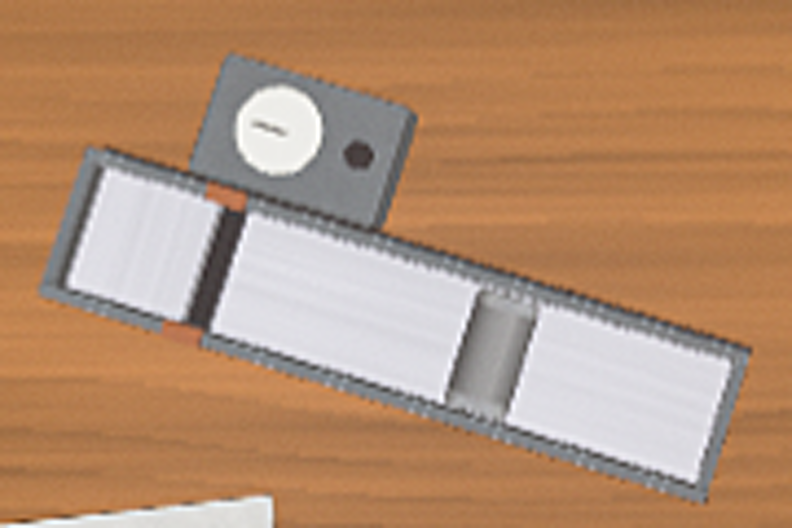

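Candidates for the paddle (top view): wooden one in the tray (410,247), small wooden one (420,194), pink (463,213), purple (457,271) and red (362,302). The wooden one in the tray is the larger one in its colour, so I take that. Crop 1 shows the cell lying in the lane at about (271,261), and the cradle's dark slot at about (209,240).

```bash
python3 - <<'E'
from h import *
for n in('top','scene'):
    d=np.load(f'pics/{n}0d.npy');p=np.load(f'pics/{n}0p.npy').astype(int);W=cloud(n,d)
    Z=W[...,2]
    tbl=(abs(Z)<8)&(d>0); print(n,'table z',np.median(Z[tbl]))
    # tester region
    def rect(m,name):
        k,l,s,c=cv2.connectedComponentsWithStats(m.astype(np.uint8))
        i=1+np.argmax(s[1:,4]); m=l==i
        P=W[m]; r=cv2.minAreaRect(P[:,:2].astype(np.float32)); print(name,m.sum(),c[i].round(1),'z',np.median(P[:,2]).round(1),'rect',np.round(r[0],1),np.round(r[1],1),round(r[2],2));return m
    X,Y=W[...,0],W[...,1]
    if n=='top': roi=np.zeros_like(d,bool); roi[185:300,160:340]=1
    else: roi=np.zeros_like(d,bool); roi[105:220,240:380]=1
    m=roi&(Z>10)&(d>0); rect(m,'tester all')
    m=rect(roi&(Z>12)&(Z<24)&(p.min(2)>180),'floor')
    m=roi&(Z>42)&(d>0); rect(m,'>42')
    if n=='top': roi=np.zeros_like(d,bool); roi[215:285,380:435]=1
    else: roi=np.zeros_like(d,bool); roi[255:315,200:270]=1
    rect(roi&(p.max(2)<75),'tray dark')
    m=rect(roi&(Z>113),'paddle top'); 
    m=rect(roi&(Z>26)&(Z<37.9+4),'paddle foot')
    m=roi&(Z>45)&(Z<110);rect(m,'paddle handle')
E
```

```text
top table z 0.5301968445720799
tester all 6847 [246.3 245.8] z 20.8 rect [532.   25.7] [353.9 146.9] 72.49
floor 1535 [237.9 249.4] z 18.1 rect [508.9  64. ] [125.7  63.5] 72.37
>42 363 [271.1 260.3] z 48.8 rect [484.4 -14.6] [30.9 59.8] 71.31
tray dark 93 [410.1 231.7] z 7.7 rect [ 536.3 -242.3] [231.9  45.6] 88.94
paddle top 162 [417.8 246.1] z 123.9 rect [ 513.6 -322.6] [43.8 14.3] 14.17
paddle foot 121 [406.1 246.2] z 37.8 rect [ 513.6 -322. ] [50.4 28. ] 11.12
paddle handle 116 [410.9 246.4] z 78.9 rect [ 513.5 -316.9] [43.4  8.7] 3.04
scene table z 2.4596989215125427
tester all 5462 [315.5 160.8] z 27.9 rect [530.8  27.3] [356.1 149.7] 72.76
floor 780 [276.  185.1] z 20.5 rect [459.6 -69.3] [100.4  56.5] 72.54
>42 574 [354.1 152.6] z 43.5 rect [586.5  86.8] [97.9 74.8] 73.74
tray dark 1040 [236.9 290.3] z 6.6 rect [ 622.1 -357.1] [109.  364.7] 72.16
paddle top 223 [225.9 268.7] z 125.2 rect [ 640.7 -381.2] [ 35.3 321.4] 65.11
paddle foot 183 [236.1 287.7] z 39.0 rect [ 512.5 -322. ] [50.3 29. ] 14.7
paddle handle 259 [232.  279.6] z 79.5 rect [ 516.  -327.1] [43.9 12.2] 29.76
```

```bash
python3 - <<'E'
from h import *
from scipy.optimize import minimize
d=np.load('pics/top0d.npy');p=np.load('pics/top0p.npy').astype(int);W=cloud('top',d)
for nm,(a,b,c,e) in dict(rightbox=(100,290,510,640),pink=(195,235,440,485),purple=(255,290,440,475),red=(280,325,345,380),small=(180,210,405,435),mug=(90,140,400,460),spare=(150,180,355,382),tape=(105,155,270,320),mixer=(0,100,90,445),stapler=(10,80,460,530)).items():
    w=W[a:b,c:e][d[a:b,c:e]>0]; w=w[w[:,2]>8]; print(nm,w.min(0).round(),w.max(0).round())
# yaw of paddle: fit 44x14 rect to top pts
def fitrect(pts,L,Wd,x0):
    def f(x):
        c,s=np.cos(x[2]),np.sin(x[2]);q=(pts-x[:2])@np.array([[c,-s],[s,c]])
        return np.sum(np.maximum(abs(q[:,0])-L/2,0)**2+np.maximum(abs(q[:,1])-Wd/2,0)**2)+1e-3*np.sum(q**2)/100
    return minimize(f,x0,method='Nelder-Mead',options=dict(xatol=1e-4,fatol=1e-6,maxiter=3000))
roi=np.zeros_like(d,bool); roi[215:285,380:435]=1
m=roi&(W[...,2]>116);r=fitrect(W[m][:,:2],44,14,[513.5,-322,.2]);print('top',r.x[:2],np.degrees(r.x[2]),W[m][:,2].mean())
m=roi&(W[...,2]>30)&(W[...,2]<44);r=fitrect(W[m][:,:2],50,28,[513.5,-322,.2]);print('foot',r.x[:2],np.degrees(r.x[2]))
d2=np.load('pics/scene0d.npy');W2=cloud('scene',d2)
roi2=np.zeros_like(d2,bool); roi2[255:315,205:260]=1
m=roi2&(W2[...,2]>119)&(W2[...,2]<135)&(abs(W2[...,0]-513)<60)&(abs(W2[...,1]+322)<60);r=fitrect(W2[m][:,:2],44,14,[513.5,-322,.2]);print('scene top',m.sum(),r.x[:2],np.degrees(r.x[2]))
# tray: dark pts z 0..14
m=roi&(p.max(2)<85)&(W[...,2]<15);r=cv2.minAreaRect(W[m][:,:2].astype(np.float32));print('tray',r,m.sum())
m=roi2&(np.load('pics/scene0p.npy').max(2)<85)&(W2[...,2]<15);r=cv2.minAreaRect(W2[m][:,:2].astype(np.float32));print('tray scene',r,m.sum())
# tester wall: rows
roi=np.zeros_like(d,bool); roi[205:300,160:340]=1
for yaw in(-17.5,):
    c,s=np.cos(np.radians(yaw)),np.sin(np.radians(yaw))
    Q=(W[...,:2]-[500.2,36.3])@np.array([[c,-s],[s,c]])
    white=roi&(p.min(2)>180)&(W[...,2]<26)&(W[...,2]>10)&(abs(Q[...,0])<40)
    for lo in range(-170,170,20):
        k=white&(Q[...,1]>lo)&(Q[...,1]<lo+20)
        if k.sum()>20: print(lo,k.sum(),np.percentile(Q[k][:,0],[2,98]).round(1),end=' | ')
    for n,ww,qq in(('white',white,Q),):
        k=ww&(abs(Q[...,0])<25);print('y range floor',np.percentile(Q[k][:,1],[0.3,99.7]))
    dark=roi&(p.max(2)<90)&(abs(Q[...,0])<25)&(abs(Q[...,1])<150);print('slot y',np.percentile(Q[dark][:,1],[5,50,95]),dark.sum())
    cell=(W[...,2]>42)&roi&(abs(Q[...,0])<33)&(abs(Q[...,1])<165);print('cell',np.percentile(Q[cell],[1,50,99],axis=0).round(1))
    wall=(W[...,2]>33)&(W[...,2]<43)&(abs(Q[...,1])<178)
    for lo in(-160,-100,0,100,150):
        k=wall&(abs(Q[...,1]-lo)<10)&(abs(Q[...,0])<44);print(lo,np.percentile(Q[k][:,0],[1,99]).round(1))
E
```

```text
rightbox [ 436. -809.    8.] [ 811. -568.  122.]
pink [ 558. -453.    8.] [ 610. -405.  125.]
purple [ 438. -433.    9.] [ 478. -404.   96.]
red [ 370. -228.    9.] [ 419. -199.  124.]
small [ 598. -383.    8.] [ 648. -328.   91.]
mug [ 758. -420.    8.] [ 866. -306.   96.]
spare [ 675. -248.   11.] [ 708. -217.   68.]
tape [ 729. -109.    8.] [828. -21.  32.]
mixer [ 829. -402.    8.] [1083.  399.   96.]
stapler [ 833. -603.    8.] [1023. -404.  236.]
top [ 511.21710144 -284.78043834] 100.48026367722753 221.05803362371685
foot [ 513.69589106 -322.3516447 ] 12.199142102459403
scene top 197 [ 513.13921633 -322.0778025 ] 14.318663555000319
tray ((506.7690124511719, -320.31475830078125), (97.22307586669922, 79.98208618164062), 5.936918258666992) 1011
tray scene ((505.262939453125, -319.17236328125), (98.39280700683594, 80.5043716430664), 5.592962741851807) 1009
-170 250 [-30.5  30.3] | -150 250 [-30.6  29.8] | -130 250 [-30.4  30. ] | -110 252 [-30.4  30.2] | -90 248 [-30.9  29.9] | -70 25 [-29.1  31. ] | -50 46 [-30.2  31.1] | -30 248 [-30.5  30. ] | -10 250 [-30.3  30.5] | 10 243 [-30.   30.2] | 30 251 [-30.5  30.3] | 50 245 [-29.7  30.7] | 70 241 [-30.6  30.3] | 90 48 [-30.1  29. ] | 110 250 [-30.1  30.1] | 130 241 [-30.2  30.7] | 150 245 [-30.5  30.7] | y range floor [-169.2956751   168.35142587]
slot y [-38.01014242 101.12140687 106.62930989] 115
cell [[-31.4 -67.7]
 [  0.6 -53.4]
 [ 31.9 102.2]]
-160 [-39.9  38.8]
-100 [-39.2  38.6]
0 [-39.3  38.9]
100 [-39.7  43.9]
150 [-38.6  39.7]
```

```bash
cat > plan.py <<'E'
import sys,json
from h import *
from scipy.spatial.transform import Rotation as Ro
# usage: plan.py x y z yaw [from measured state]
x,y,z,yaw=map(float,sys.argv[1:5])
s=state();R=Ro.from_euler('xyz',s['ee_rot'],degrees=True)
T=Ro.from_euler('xyz',[-90,0,yaw],degrees=True)
print('t',round(s['time_s'],2),'pos',s['ee_pos'].round(1),'rot',s['ee_rot'].round(1),'F',s['force'].round(1),'w',round(s['gripper_width'],1))
print('delta cm',(R.inv().apply(np.array([x,y,z])-s['ee_pos'])/10).round(2),'twist',(R.inv()*T).as_rotvec(degrees=True).round(2))
E
python3 plan.py 513.6 -322.2 175 -166
```

```text
t 0.1 pos [ 133.1 -558.9  213.2] rot [ -90.1    0.  -166.6] F [ 0.8 -0.8 -1.6] w 91.0
delta cm [-42.5    3.84 -14.21] twist [ 0.09 -0.61 -0.  ]
```

```bash
python3 -m pendant '[{"delta_pos":[-3,0.3,-1],"twist":[0,0,0],"grip":100},{"delta_pos":[-7.5,0.7,-2.5],"twist":[0,0,0],"grip":100},{"delta_pos":[-12,1.1,-4],"twist":[0,0,0],"grip":100},{"delta_pos":[-16.5,1.5,-5.5],"twist":[0,0,0],"grip":100},{"delta_pos":[-21,1.9,-7],"twist":[0,0,0],"grip":100}]'; python3 plan.py 513.6 -322.2 175 -166
```

```text
time_s: 0.6
ee_pos: [322.4, -441.3, 194.5]
ee_rot: [-90.0, -0.0, -166.6]
force: [0.8, -1.2, 0.2]
gripper_width: 91.1
t 0.6 pos [ 322.4 -441.3  194.5] rot [ -90.    -0.  -166.6] F [ 0.8 -1.2  0.2] w 91.1
delta cm [-21.35   1.95  -7.16] twist [ 0.02 -0.63  0.01]
```

```bash
python3 -m pendant '[{"delta_pos":[-4.5,0.4,-1.5],"twist":[0,0,0],"grip":100},{"delta_pos":[-9,0.8,-3],"twist":[0,-0.2,0],"grip":100},{"delta_pos":[-13.5,1.2,-4.5],"twist":[0,-0.4,0],"grip":100},{"delta_pos":[-18,1.6,-6],"twist":[0,-0.6,0],"grip":100},{"delta_pos":[-21.4,1.9,-7.2],"twist":[0,-0.6,0],"grip":100}]'; python3 plan.py 513.6 -322.2 81 -166
```

```text
time_s: 1.1
ee_pos: [514.7, -321.0, 175.2]
ee_rot: [-90.0, -0.0, -165.9]
force: [0.0, -0.3, 0.5]
gripper_width: 91.5
t 1.1 pos [ 514.7 -321.   175.2] rot [ -90.    -0.  -165.9] F [ 0.  -0.3  0.5] w 91.5
delta cm [0.14 9.42 0.09] twist [0.04 0.08 0.01]
```

```bash
python3 -m pendant '[{"delta_pos":[0.1,2,0.1],"twist":[0,0,0],"grip":100},{"delta_pos":[0.1,4.5,0.1],"twist":[0,0,0],"grip":100},{"delta_pos":[0.1,7,0.1],"twist":[0,0,0],"grip":100},{"delta_pos":[0.1,8.8,0.1],"twist":[0,0,0],"grip":100},{"delta_pos":[0.1,9.4,0.1],"twist":[0,0,0],"grip":70}]'; python3 - <<'E'
from h import *
p,d=imaging.grab_frame('scene');cv2.imwrite('pics/s1.png',cv2.resize(p[150:370,120:360],None,fx=2.5,fy=2.5)[:,:,::-1])
E
```

```text
time_s: 1.6
ee_pos: [510.6, -323.2, 79.4]
ee_rot: [-90.2, -0.2, -166.0]
force: [-1.0, 0.8, -0.4]
gripper_width: 85.6
```

View pics/s1.png

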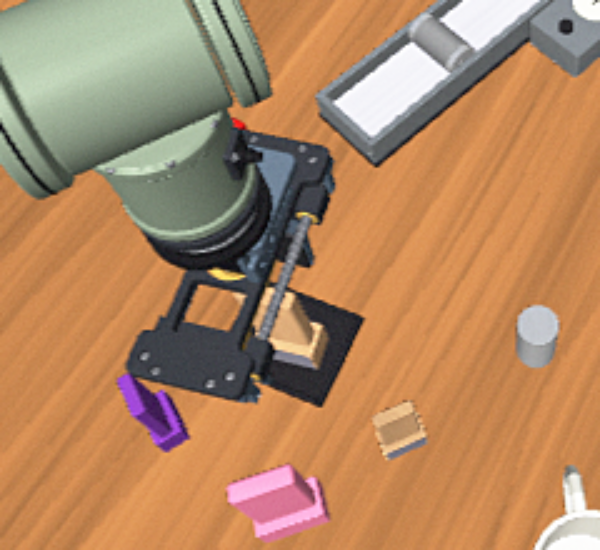

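The paddle's handle sits between the open fingers (crop around (290,320)) and the neighbouring objects are clear, so I close.

```bash
python3 plan.py 513.6 -322.2 81 -166; python3 -m pendant '[{"delta_pos":[0,0,0],"twist":[0,0,0],"grip":50},{"delta_pos":[0,0,0],"twist":[0,0,0],"grip":30},{"delta_pos":[0,0,0],"twist":[0,0,0],"grip":15},{"delta_pos":[0,0,0],"twist":[0,0,0],"grip":0},{"delta_pos":[0,0,0],"twist":[0,0,0],"grip":0}]' 25; python3 -m pendant '[{"delta_pos":[0,0,0],"twist":[0,0,0],"grip":0},{"delta_pos":[0,0,0],"twist":[0,0,0],"grip":0},{"delta_pos":[0,0,0],"twist":[0,0,0],"grip":0},{"delta_pos":[0,0,0],"twist":[0,0,0],"grip":0},{"delta_pos":[0,0,0],"twist":[0,0,0],"grip":0}]'
```

```text
t 1.65 pos [ 510.9 -323.4   79.6] rot [ -90.2   -0.2 -166. ] F [-0.3  0.6 -0.2] w 81.7
delta cm [-0.29 -0.14 -0.05] twist [ 0.19 -0.    0.17]
time_s: 2.15
ee_pos: [512.3, -324.4, 82.5]
ee_rot: [-90.0, 0.0, -166.0]
force: [-0.7, 0.2, -0.4]
gripper_width: 42.1
time_s: 2.65
ee_pos: [511.9, -324.1, 81.7]
ee_rot: [-90.0, -0.0, -166.0]
force: [0.6, -0.6, -1.1]
gripper_width: 14.1
```

```bash
python3 -m pendant '[{"delta_pos":[0,-0.5,0],"twist":[0,0,0],"grip":0},{"delta_pos":[0,-2,0],"twist":[0,0,0],"grip":0},{"delta_pos":[0,-4,0],"twist":[0,0,0],"grip":0},{"delta_pos":[0,-5.5,0],"twist":[0,0,0],"grip":0},{"delta_pos":[0,-6,0],"twist":[0,0,0],"grip":0}]'; python3 plan.py 467.1 -68.6 142 162.5;python3 -c "
from h import *
print(state()['qpos'])
p,d=imaging.grab_frame('scene');cv2.imwrite('pics/s2.png',cv2.resize(p[150:370,120:360],None,fx=2.5,fy=2.5)[:,:,::-1])"
```

```text
time_s: 3.15
ee_pos: [512.9, -324.8, 144.0]
ee_rot: [-89.8, 0.1, -166.0]
force: [-0.0, -0.2, -1.4]
gripper_width: 13.8
t 3.15 pos [ 512.9 -324.8  144. ] rot [-8.98e+01  1.00e-01 -1.66e+02] F [-0.  -0.2 -1.4] w 13.8
delta cm [ -1.75   0.13 -25.97] twist [-0.11 31.49 -0.18]
[-3.34273287e+01  2.39156331e+01  9.14828174e+01 -2.95329533e-03
  6.43901930e+01  4.25808454e+01]
```

View pics/s2.png

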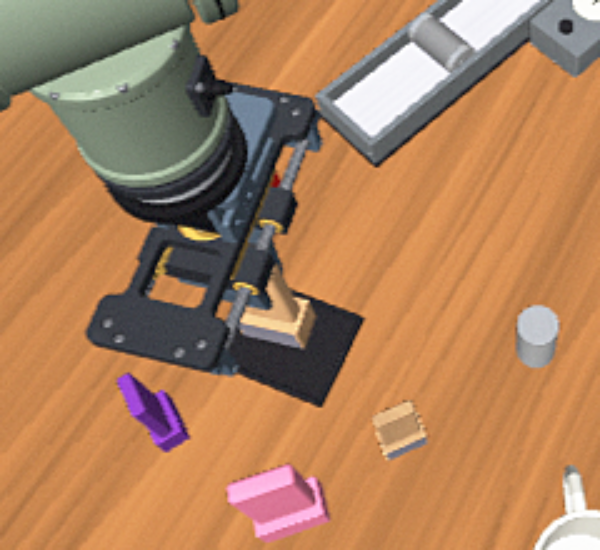

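The paddle is up: its foot shows at (285,325) above the tray, held upright. Now I carry it over to the lane.

```bash
python3 -m pendant '[{"delta_pos":[-0.2,0,-2],"twist":[0,3,0],"grip":0},{"delta_pos":[-0.5,0,-5.5],"twist":[0,8,0],"grip":0},{"delta_pos":[-0.7,0,-9],"twist":[0,14,0],"grip":0},{"delta_pos":[-1,0,-12.5],"twist":[0,20,0],"grip":0},{"delta_pos":[-1.2,0,-16],"twist":[0,24,0],"grip":0}]'; python3 plan.py 467.1 -68.6 142 162.5
```

```text
time_s: 3.7
ee_pos: [484.1, -164.6, 141.1]
ee_rot: [-90.0, -0.1, 169.8]
force: [0.4, -0.2, -0.8]
gripper_width: 13.8
t 3.7 pos [ 484.1 -164.6  141.1] rot [-9.000e+01 -1.000e-01  1.698e+02] F [ 0.4 -0.2 -0.8] w 13.8
delta cm [ 3.38 -0.08 -9.15] twist [0.01 7.27 0.08]
```

```bash
python3 -m pendant '[{"delta_pos":[0.8,0,-2.5],"twist":[0,2,0],"grip":0},{"delta_pos":[1.8,0,-5],"twist":[0,4.5,0],"grip":0},{"delta_pos":[2.7,0,-7.5],"twist":[0,6.5,0],"grip":0},{"delta_pos":[3.3,0,-9],"twist":[0,7.3,0],"grip":0},{"delta_pos":[3.4,0,-9.2],"twist":[0,7.3,0],"grip":0}]'; python3 plan.py 467.1 -68.6 96.5 162.5
python3 -c "
from h import *
for n in('top','scene'):
  p,d=imaging.grab_frame(n);np.save('pics/%s3p.npy'%n,p);np.save('pics/%s3d.npy'%n,d)
  c=p[150:330,150:390] if n=='top' else p[80:260,200:440]
  cv2.imwrite('pics/%s3.png'%n,cv2.resize(c,None,fx=3,fy=3)[:,:,::-1])"
```

```text
time_s: 4.2
ee_pos: [466.4, -68.1, 141.3]
ee_rot: [-90.0, -0.1, 162.8]
force: [0.1, 0.2, -1.7]
gripper_width: 13.8
t 4.2 pos [466.4 -68.1 141.3] rot [-9.000e+01 -1.000e-01  1.628e+02] F [ 0.1  0.2 -1.7] w 13.8
delta cm [-0.09  4.48  0.03] twist [-0.    0.33  0.11]
```

View pics/top3.png

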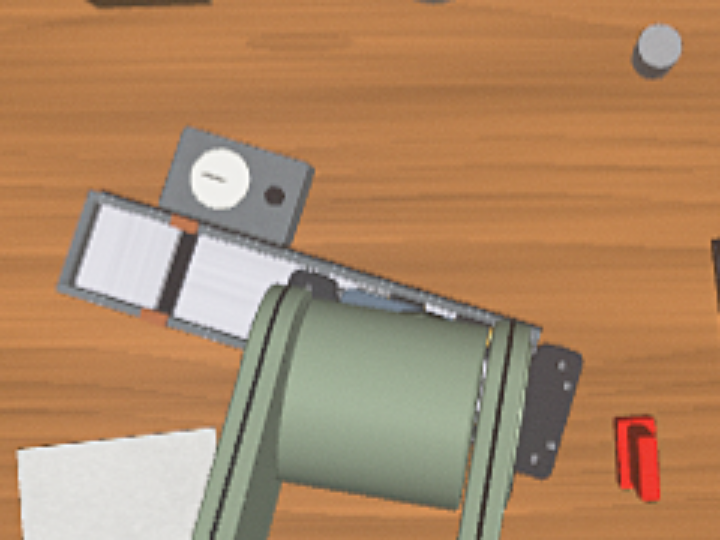

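View pics/scene3.png

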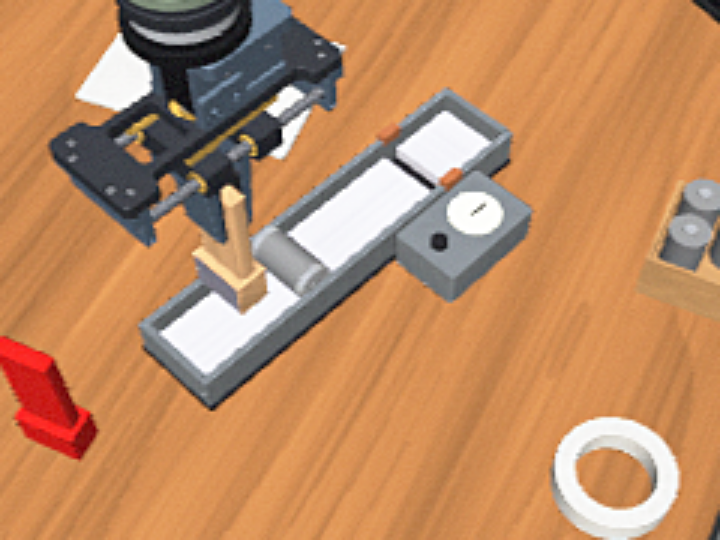

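```bash
cat >> h.py <<'E'
TC=np.array([500.2,36.3]);_a=np.radians(-17.5);TR=np.array([[np.cos(_a),-np.sin(_a)],[np.sin(_a),np.cos(_a)]])
def tst(W):
    W=np.asarray(W,float);return np.concatenate([(W[...,:2]-TC)@TR,W[...,2:]],-1)
def w2(x,y): return TC+TR@np.array([x,y])
E
python3 - <<'E'
from h import *
d=np.load('pics/scene3d.npy');p=np.load('pics/scene3p.npy').astype(int);T=tst(cloud('scene',d))
wood=(p[...,0]>180)&(p[...,0]-p[...,2]>50)
roi=np.zeros_like(wood);roi[140:190,262:292]=1
m=roi&(d>0)&(T[...,2]>50)&(T[...,2]<190)
t=T[m]
for lo,hi in((60,70),(70,80),(80,90),(90,97),(97,104),(110,125),(125,140),(140,160)):
    k=(t[:,2]>lo)&(t[:,2]<hi);print(lo,k.sum(),np.percentile(t[k],[3,50,97],axis=0).round(1).tolist() if k.sum()>3 else '')
print('TCP',tst(state()['ee_pos']))
E
```

```text
60 11 [[-2.6, -125.7, 66.6], [24.4, -124.0, 69.2], [25.7, -100.2, 69.8]]
70 58 [[-20.3, -125.5, 70.7], [21.7, -124.6, 74.6], [26.2, -99.3, 79.1]]
80 64 [[-18.9, -126.2, 80.2], [23.2, -124.2, 85.5], [26.1, -98.0, 89.7]]
90 37 [[-18.9, -125.9, 90.8], [17.0, -124.8, 93.7], [25.9, -100.6, 96.5]]
97 117 [[-21.6, -125.7, 97.4], [10.5, -119.6, 100.1], [25.7, -98.6, 102.9]]
110 63 [[-16.6, -118.4, 110.8], [11.8, -117.5, 117.0], [23.4, -106.1, 124.0]]
125 47 [[-12.3, -118.5, 125.3], [20.7, -117.0, 131.0], [23.2, -107.5, 139.8]]
140 94 [[-13.2, -128.0, 141.7], [16.1, -117.5, 152.3], [23.1, -97.4, 159.7]]
TCP [   0.45686439 -110.82803212  141.58713857]
```

```bash
python3 -m pendant '[{"delta_pos":[0,1,0],"twist":[0,0,0],"grip":0},{"delta_pos":[0,2.3,0],"twist":[0,0.3,0],"grip":0},{"delta_pos":[0,3.5,0],"twist":[0,0.3,0],"grip":0},{"delta_pos":[0,4.1,0],"twist":[0,0.3,0],"grip":0},{"delta_pos":[0,4.3,0],"twist":[0,0.3,0],"grip":0}]'; python3 -m pendant '[{"delta_pos":[0,0,0],"twist":[0,0,0],"grip":0},{"delta_pos":[0,0.05,0],"twist":[0,0,0],"grip":0},{"delta_pos":[0,0.1,0],"twist":[0,0,0],"grip":0},{"delta_pos":[0,0.1,0],"twist":[0,0,0],"grip":0},{"delta_pos":[0,0.1,0],"twist":[0,0,0],"grip":0}]'; python3 plan.py 467.1 -68.6 96.5 162.5
```

```text
time_s: 4.8
ee_pos: [467.0, -70.1, 97.8]
ee_rot: [-90.0, -0.1, 162.3]
force: [-0.4, 0.4, -1.0]
gripper_width: 13.8
time_s: 5.3
ee_pos: [467.6, -69.6, 98.2]
ee_rot: [-90.0, 0.0, 162.4]
force: [-0.3, 0.1, -1.6]
gripper_width: 13.9
t 5.3 pos [467.6 -69.6  98.2] rot [-90.    0.  162.4] F [-0.3  0.1 -1.6] w 13.9
delta cm [ 0.08  0.17 -0.07] twist [ 0.   -0.1  -0.03]
```

```bash
python3 -m pendant '[{"delta_pos":[0,0.03,0],"twist":[0,0,0],"grip":0},{"delta_pos":[0,0.06,0],"twist":[0,0,0],"grip":0},{"delta_pos":[0,0.1,0],"twist":[0,0,0],"grip":0},{"delta_pos":[0,0.1,0],"twist":[0,0,0],"grip":0},{"delta_pos":[0,0.1,0],"twist":[0,0,0],"grip":0}]'; python3 -m pendant '[{"delta_pos":[0,0.03,0],"twist":[0,0,0],"grip":0},{"delta_pos":[0,0.06,0],"twist":[0,0,0],"grip":0},{"delta_pos":[0,0.1,0],"twist":[0,0,0],"grip":0},{"delta_pos":[0,0.1,0],"twist":[0,0,0],"grip":0},{"delta_pos":[0,0.1,0],"twist":[0,0,0],"grip":0}]'; python3 -c "
from h import *
for n in('scene',):
  p,d=imaging.grab_frame(n);np.save('pics/%s4p.npy'%n,p);np.save('pics/%s4d.npy'%n,d)
  c=p[80:260,200:440]
  cv2.imwrite('pics/%s4.png'%n,cv2.resize(c,None,fx=3,fy=3)[:,:,::-1])
T=tst(cloud('scene',d));roi=np.zeros(d.shape,bool);roi[145:200,262:305]=1
m=roi&(T[...,1]<-121)&(T[...,2]>22)&(T[...,2]<52)&(T[...,1]>-130)&(abs(T[...,0])<28);print(np.percentile(T[m],[3,50,97],axis=0).round(1))
m=roi&(T[...,1]<-85)&(T[...,2]>45)&(T[...,2]<65)&(T[...,1]>-135)&(abs(T[...,0])<30);print(np.percentile(T[m],[3,50,97],axis=0).round(1))
"
```

```text
time_s: 5.8
ee_pos: [467.5, -69.6, 96.9]
ee_rot: [-90.0, -0.0, 162.4]
force: [-0.8, 0.1, -0.9]
gripper_width: 13.9
time_s: 6.3
ee_pos: [467.5, -69.6, 95.9]
ee_rot: [-90.0, 0.0, 162.4]
force: [0.5, -0.7, -1.5]
gripper_width: 14.0
[[ -20.6 -126.7   23.5]
 [   3.1 -125.6   38.9]
 [  26.  -122.    51.4]]
[[ -19.1 -126.1   46.5]
 [  12.3 -119.3   54.4]
 [  26.6 -100.1   63.8]]
```

View pics/scene4.png

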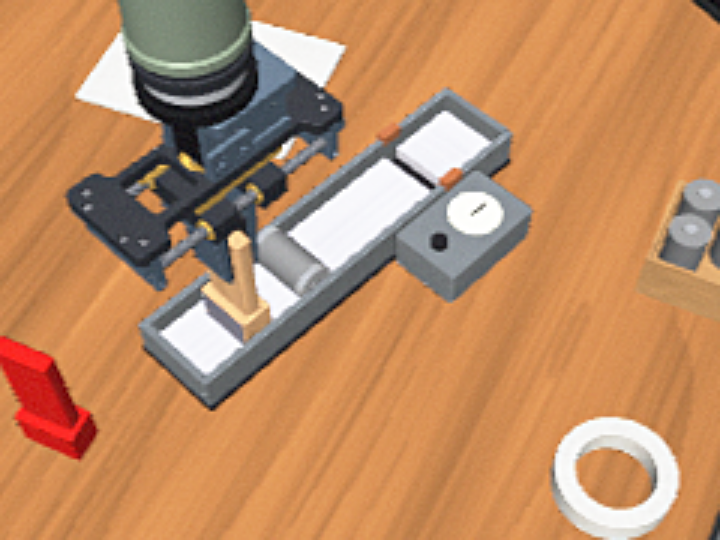

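The paddle stands in the lane behind the cell: its foot is at crop (240,312) and the cell at (290,262). The foot top measures about 52 mm once the scene camera's +2 mm bias is removed, so the sole is on the floor to within a millimetre. Now a slow push at about 50 mm/s.

```bash
python3 -m pendant '[{"delta_pos":[0,0,-0.4],"twist":[0,0,0],"grip":0},{"delta_pos":[0,0,-0.9],"twist":[0,0,0],"grip":0},{"delta_pos":[0,0,-1.4],"twist":[0,0,0],"grip":0},{"delta_pos":[0,0,-1.9],"twist":[0,0,0],"grip":0},{"delta_pos":[0,0,-2.3],"twist":[0,0,0],"grip":0}]'; python3 -m pendant '[{"delta_pos":[0,0,-0.3],"twist":[0,0,0],"grip":0},{"delta_pos":[0,0,-0.7],"twist":[0,0,0],"grip":0},{"delta_pos":[0,0,-1.1],"twist":[0,0,0],"grip":0},{"delta_pos":[0,0,-1.5],"twist":[0,0,0],"grip":0},{"delta_pos":[0,0,-2],"twist":[0,0,0],"grip":0}]'; cat > look.py <<'E'
import sys
from h import *
p,d=imaging.grab_frame('scene')
cv2.imwrite('pics/'+sys.argv[1]+'.png',cv2.resize(p[80:260,200:440],None,fx=3,fy=3)[:,:,::-1])
T=tst(cloud('scene',d));s=state();t=tst(s['ee_pos']);print('TCP tst',t.round(1),'F',s['force'].round(1),'t',s['time_s'])
roi=(d>0)&(abs(T[...,0])<28)&(T[...,1]>t[1]+15)&(T[...,1]<165)&(T[...,2]>42)&(T[...,2]<60)
q=T[roi];print('cell n',len(q),'pct',np.percentile(q,[2,50,98],axis=0).round(1).tolist())
top=q[q[:,2]>np.percentile(q[:,2],90)];print('crest y',top[:,1].mean().round(1),'z',top[:,2].mean().round(1))
f=(abs(T[...,0])<29)&(abs(T[...,1]-t[1])<17)&(T[...,2]>44)&(T[...,2]<58);q=T[f];print('foot',np.percentile(q,[3,50,97],axis=0).round(1).tolist())
E
python3 look.py s5
```

```text
time_s: 6.85
ee_pos: [474.7, -47.1, 95.9]
ee_rot: [-90.0, 0.0, 162.4]
force: [-0.1, -0.5, -1.4]
gripper_width: 13.9
time_s: 7.35
ee_pos: [480.6, -28.3, 95.9]
ee_rot: [-90.0, 0.0, 162.4]
force: [-0.3, 0.5, -1.8]
gripper_width: 14.1
TCP tst [  0.8 -66.9  96. ] F [ 1.  -0.1 -1.2] t 7.4
cell n 128 pct [[-10.2, -50.0, 44.5], [14.3, -38.5, 51.8], [27.8, -25.4, 55.2]]
crest y -37.5 z 54.7
foot [[-19.9, -83.4, 44.6], [14.2, -77.7, 53.4], [27.1, -52.5, 56.9]]
```

View pics/s5.png

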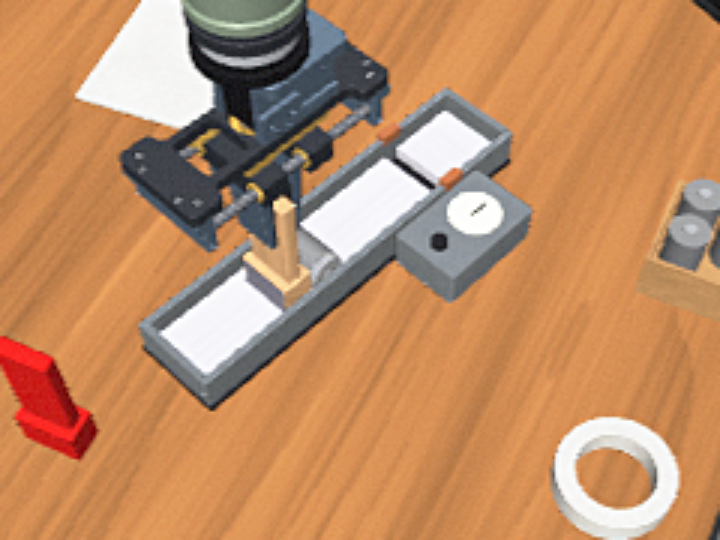

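The cell (crop (315,255)) now touches the felt: crest at y = -37.5, paddle centre at y = -68. I go on at 50 mm/s.

```bash
python3 -m pendant '[{"delta_pos":[0,0,-0.4],"twist":[0,0,0],"grip":0},{"delta_pos":[0,0,-0.8],"twist":[0,0,0],"grip":0},{"delta_pos":[0,0,-1.3],"twist":[0,0,0],"grip":0},{"delta_pos":[0,0,-1.8],"twist":[0,0,0],"grip":0},{"delta_pos":[0,0,-2.3],"twist":[0,0,0],"grip":0}]'; python3 -m pendant '[{"delta_pos":[0,0,-0.5],"twist":[0,0,0],"grip":0},{"delta_pos":[0,0,-1],"twist":[0,0,0],"grip":0},{"delta_pos":[0,0,-1.5],"twist":[0,0,0],"grip":0},{"delta_pos":[0,0,-2],"twist":[0,0,0],"grip":0},{"delta_pos":[0,0,-2.5],"twist":[0,0,0],"grip":0}]';  python3 -m pendant '[{"delta_pos":[0,0,-0.5],"twist":[0,0,0],"grip":0},{"delta_pos":[0,0,-1],"twist":[0,0,0],"grip":0},{"delta_pos":[0,0,-1.5],"twist":[0,0,0],"grip":0},{"delta_pos":[0,0,-2],"twist":[0,0,0],"grip":0},{"delta_pos":[0,0,-2.5],"twist":[0,0,0],"grip":0}]'; python3 -m pendant '[{"delta_pos":[0,0,-0.5],"twist":[0,0,0],"grip":0},{"delta_pos":[0,0,-1],"twist":[0,0,0],"grip":0},{"delta_pos":[0,0,-1.4],"twist":[0,0,0],"grip":0},{"delta_pos":[0,0,-1.7],"twist":[0,0,0],"grip":0},{"delta_pos":[0,0,-2],"twist":[0,0,0],"grip":0}]'; python3 look.py s6
```

```text
time_s: 7.9
ee_pos: [487.6, -6.2, 95.9]
ee_rot: [-90.0, 0.0, 162.4]
force: [0.2, 0.1, -1.2]
gripper_width: 14.1
time_s: 8.4
ee_pos: [495.2, 17.6, 95.9]
ee_rot: [-90.0, 0.0, 162.4]
force: [0.4, 0.1, -1.5]
gripper_width: 13.9
time_s: 8.9
ee_pos: [502.7, 41.4, 95.9]
ee_rot: [-90.0, 0.0, 162.4]
force: [-0.1, -0.0, -1.4]
gripper_width: 13.8
time_s: 9.4
ee_pos: [508.7, 60.3, 95.9]
ee_rot: [-90.0, -0.0, 162.4]
force: [-0.9, -0.6, -1.0]
gripper_width: 13.9
TCP tst [ 1.  25.8 95.9] F [ 0.6 -0.1 -0.9] t 9.45
cell n 89 pct [[-2.5, 42.3, 44.3], [17.3, 53.7, 51.4], [27.8, 66.6, 54.8]]
crest y 53.8 z 54.7
foot [[-20.0, 9.4, 44.6], [10.7, 14.5, 53.7], [27.0, 35.9, 57.1]]
```

View pics/s6.png

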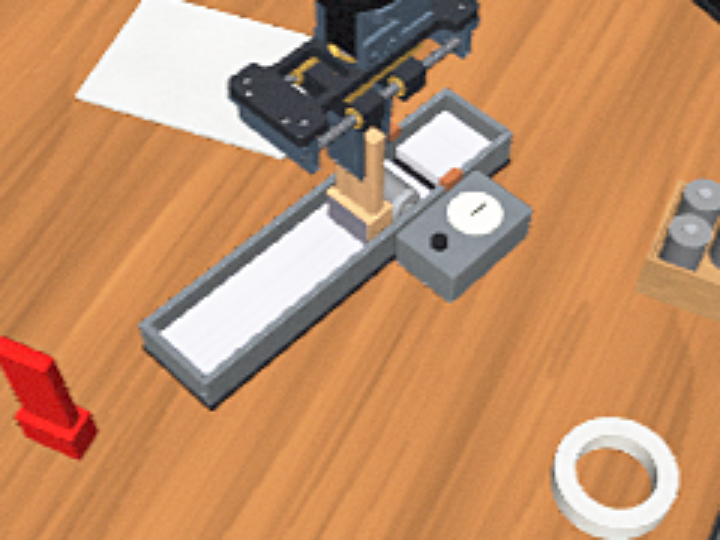

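```bash
python3 -m pendant '[{"delta_pos":[0,0,-0.3],"twist":[0,0,0],"grip":0},{"delta_pos":[0,0,-0.6],"twist":[0,0,0],"grip":0},{"delta_pos":[0,0,-0.9],"twist":[0,0,0],"grip":0},{"delta_pos":[0,0,-1.2],"twist":[0,0,0],"grip":0},{"delta_pos":[0,0,-1.5],"twist":[0,0,0],"grip":0}]'; python3 -m pendant '[{"delta_pos":[0,0,-0.3],"twist":[0,0,0],"grip":0},{"delta_pos":[0,0,-0.6],"twist":[0,0,0],"grip":0},{"delta_pos":[0,0,-0.9],"twist":[0,0,0],"grip":0},{"delta_pos":[0,0,-1.2],"twist":[0,0,0],"grip":0},{"delta_pos":[0,0,-1.5],"twist":[0,0,0],"grip":0}]'; python3 look.py s7
```

```text
time_s: 9.95
ee_pos: [513.3, 74.6, 95.9]
ee_rot: [-90.0, 0.0, 162.4]
force: [0.6, 0.5, -0.6]
gripper_width: 13.7
time_s: 10.45
ee_pos: [517.8, 88.9, 95.9]
ee_rot: [-90.0, 0.0, 162.4]
force: [-0.1, 0.4, -0.8]
gripper_width: 13.9
TCP tst [ 1.1 55.9 95.9] F [ 0.1 -0.5 -0.9] t 10.5
cell n 84 pct [[-0.1, 72.7, 45.7], [16.6, 83.5, 51.8], [27.8, 97.8, 55.3]]
crest y 82.8 z 54.8
foot [[-20.6, 39.3, 44.7], [10.6, 44.7, 53.5], [26.8, 68.3, 57.5]]
```

View pics/s7.png

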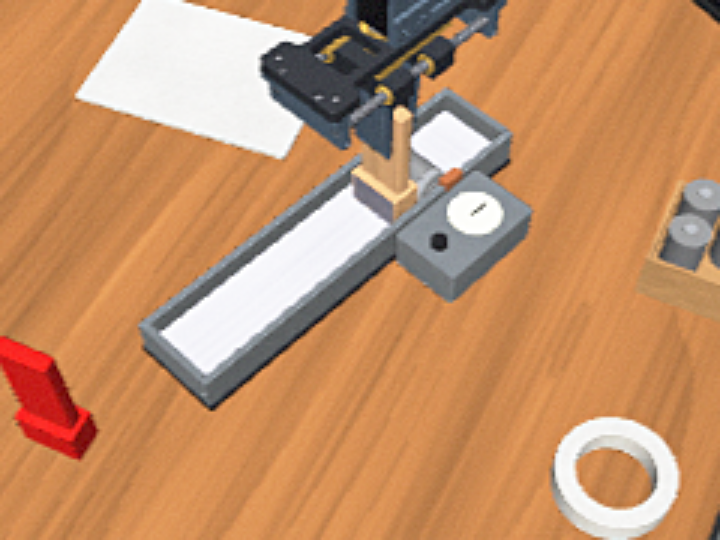

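```bash
python3 -m pendant '[{"delta_pos":[0,0,-0.15],"twist":[0,0,0],"grip":0},{"delta_pos":[0,0,-0.3],"twist":[0,0,0],"grip":0},{"delta_pos":[0,0,-0.45],"twist":[0,0,0],"grip":0},{"delta_pos":[0,0,-0.6],"twist":[0,0,0],"grip":0},{"delta_pos":[0,0,-0.7],"twist":[0,0,0],"grip":0}]'; python3 look.py s8
```

```text
time_s: 11.0
ee_pos: [519.9, 95.4, 95.9]
ee_rot: [-90.0, 0.0, 162.4]
force: [0.4, 0.1, -2.1]
gripper_width: 13.8
TCP tst [ 1.  62.4 95.9] F [-0.7  0.2 -1.5] t 11.05
cell n 82 pct [[-0.0, 79.7, 44.9], [18.0, 90.5, 51.8], [27.8, 103.4, 54.8]]
crest y 90.8 z 54.4
foot [[-19.9, 46.2, 44.5], [11.8, 51.2, 53.3], [27.1, 74.3, 57.0]]
```

```bash
python3 -m pendant '[{"delta_pos":[0,0,-0.1],"twist":[0,0,0],"grip":0},{"delta_pos":[0,0,-0.2],"twist":[0,0,0],"grip":0},{"delta_pos":[0,0,-0.25],"twist":[0,0,0],"grip":0},{"delta_pos":[0,0,-0.25],"twist":[0,0,0],"grip":0},{"delta_pos":[0,0,-0.25],"twist":[0,0,0],"grip":0}]'; python3 look.py s9
```

```text
time_s: 11.55
ee_pos: [520.6, 97.7, 95.9]
ee_rot: [-90.0, 0.0, 162.4]
force: [-0.3, -0.4, -2.0]
gripper_width: 14.0
TCP tst [ 0.9 64.7 95.9] F [ 0.3  0.1 -1.7] t 11.6
cell n 100 pct [[-6.8, 86.4, 43.5], [14.5, 97.7, 49.9], [27.4, 112.2, 54.0]]
crest y 99.6 z 53.5
foot [[-20.0, 48.8, 45.1], [9.9, 54.0, 53.4], [27.0, 74.0, 57.5]]
```

View pics/s9.png

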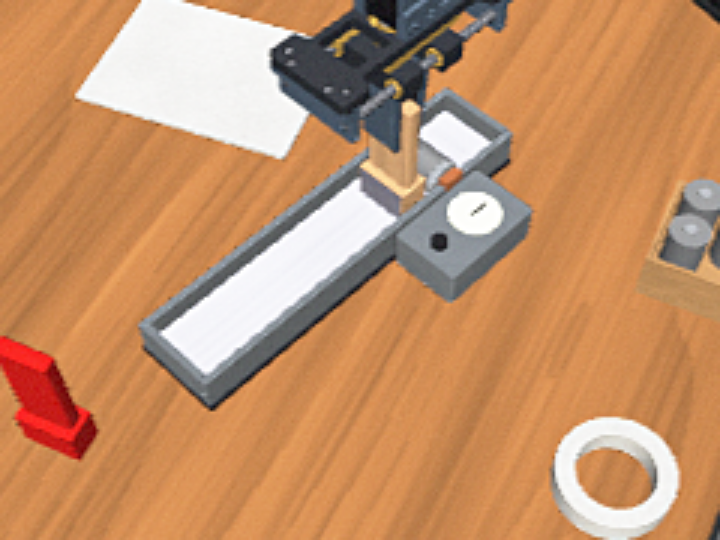

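The cell has jumped to y = 99.6 mm and sits lower, with about 5 mm of gap to the felt, so it has dropped into the slot. I draw the paddle back and check in a clear view.

```bash
python3 -m pendant '[{"delta_pos":[0,0,0.3],"twist":[0,0,0],"grip":0},{"delta_pos":[0,0,1.5],"twist":[0,0,0],"grip":0},{"delta_pos":[0,0,3.5],"twist":[0,0,0],"grip":0},{"delta_pos":[0,-0.5,6],"twist":[0,0,0],"grip":0},{"delta_pos":[0,-1.5,8],"twist":[0,0,0],"grip":0}]'; python3 -m pendant '[{"delta_pos":[0,-1,1],"twist":[0,0,0],"grip":0},{"delta_pos":[0,-2,2],"twist":[0,0,0],"grip":0},{"delta_pos":[0,-3,3],"twist":[0,0,0],"grip":0},{"delta_pos":[0,-3.7,4],"twist":[0,0,0],"grip":0},{"delta_pos":[0,-3.7,4],"twist":[0,0,0],"grip":0}]'; python3 look.py s10;  python3 plan.py 509 -324 138 -172
```

```text
time_s: 12.1
ee_pos: [494.7, 19.8, 110.4]
ee_rot: [-89.9, -0.1, 162.4]
force: [0.0, 0.1, -1.4]
gripper_width: 13.6
time_s: 12.6
ee_pos: [484.7, -17.5, 149.1]
ee_rot: [-90.0, 0.1, 162.3]
force: [-0.3, -0.4, -1.4]
gripper_width: 14.0
TCP tst [  1.  -55.5 148.5] F [ 0.   0.1 -0.6] t 12.65
cell n 194 pct [[-27.0, 85.7, 42.7], [0.9, 95.5, 49.4], [26.4, 111.9, 52.9]]
crest y 98.8 z 52.5
t 12.65 pos [484.5 -16.9 148.5] rot [-9.000e+01  1.000e-01  1.624e+02] F [ 0.   0.1 -0.6] w 14.0
delta cm [-11.64   1.05  28.52] twist [ 1.000e-02 -2.565e+01 -7.000e-02]Traceback (most recent call last):
  File "look.py", line 9, in <module>
    f=(abs(T[...,0])<29)&(abs(T[...,1]-t[1])<17)&(T[...,2]>44)&(T[...,2]<58);q=T[f];print('foot',np.percentile(q,[3,50,97],axis=0).round(1).tolist())
                                                                                                 ~~~~~~~~~~~~~^^^^^^^^^^^^^^^^^^^^
    return _quantile_unchecked(
        a, q, axis, out, overwrite_input, method, keepdims, weights)
    return _ureduce(a,
                    func=_quantile_ureduce_func,
    ...<5 lines>...
                    overwrite_input=overwrite_input,
                    method=method)
    r = func(a, **kwargs)
    result = _quantile(arr,
                       quantiles=q,
    ...<2 lines>...
                       out=out,
                       weights=wgt)
    slices_having_nans = np.isnan(arr[-1, ...])
                                  ~~~^^^^^^^^^
IndexError: index -1 is out of bounds for axis 0 with size 0
```

View pics/s10.png

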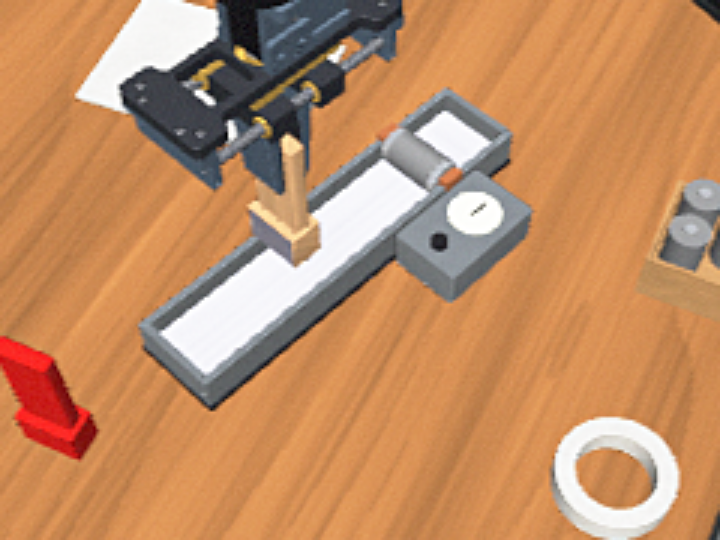

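The cell lies in the cradle between the copper tabs (crop (420,158)), with its crest at y = 99 mm and lowered by 2 mm. Now the paddle goes back to its tray.

```bash
python3 plan.py 505 -321 148 -174.2; python3 -m pendant '[{"delta_pos":[-1,0,2.5],"twist":[0,-4,0],"grip":0},{"delta_pos":[-2.8,0,6.5],"twist":[0,-9,0],"grip":0},{"delta_pos":[-4.5,0,11],"twist":[0,-15,0],"grip":0},{"delta_pos":[-6.2,0,15],"twist":[0,-20,0],"grip":0},{"delta_pos":[-8,0,19],"twist":[0,-23.4,0],"grip":0}]'; python3 plan.py 505 -321 148 -174.2
```

```text
t 12.65 pos [484.5 -16.9 148.5] rot [-9.000e+01  1.000e-01  1.624e+02] F [ 0.   0.1 -0.6] w 14.0
delta cm [-11.17   0.05  28.35] twist [ 1.000e-02 -2.345e+01 -7.000e-02]
time_s: 13.15
ee_pos: [503.0, -223.0, 147.3]
ee_rot: [-90.1, -0.0, -174.0]
force: [0.7, -0.2, -0.6]
gripper_width: 13.8
t 13.15 pos [ 503.  -223.   147.3] rot [ -90.1   -0.  -174. ] F [ 0.7 -0.2 -0.6] w 13.8
delta cm [ 0.82 -0.08  9.76] twist [0.05 0.19 0.04]
```

```bash
python3 -m pendant '[{"delta_pos":[0.3,0,3.5],"twist":[0,0,0],"grip":0},{"delta_pos":[0.6,0,7],"twist":[0,0.2,0],"grip":0},{"delta_pos":[0.8,0,9],"twist":[0,0.2,0],"grip":0},{"delta_pos":[0.8,0,9.7],"twist":[0,0.2,0],"grip":0},{"delta_pos":[0.8,0,9.7],"twist":[0,0.2,0],"grip":0}]'; python3 -m pendant '[{"delta_pos":[0,1,0],"twist":[0,0,0],"grip":0},{"delta_pos":[0,2.5,0],"twist":[0,0,0],"grip":0},{"delta_pos":[0,4,0],"twist":[0,0,0],"grip":0},{"delta_pos":[0,5,0],"twist":[0,0,0],"grip":0},{"delta_pos":[0,5.3,0],"twist":[0,0,0],"grip":0}]'; python3 plan.py 505 -321 82 -174.2;python3 -c "
from h import *
p,d=imaging.grab_frame('scene');cv2.imwrite('pics/s11.png',cv2.resize(p[150:370,120:360],None,fx=2.5,fy=2.5)[:,:,::-1])
W=cloud('scene',d);m=(W[...,2]>18)&(W[...,2]<62)&(abs(W[...,0]-506)<45)&(abs(W[...,1]+320)<35);q=W[m];print(len(q),cv2.minAreaRect(q[:,:2].astype(np.float32)),np.percentile(q[:,2],[2,50,98]))"
```

```text
time_s: 13.65
ee_pos: [504.9, -318.9, 147.4]
ee_rot: [-90.1, -0.0, -174.4]
force: [-0.8, -0.1, -1.0]
gripper_width: 14.2
time_s: 14.15
ee_pos: [504.2, -317.6, 93.5]
ee_rot: [-90.1, -0.1, -174.3]
force: [0.1, -0.9, -0.7]
gripper_width: 14.4
t 14.15 pos [ 504.2 -317.6   93.5] rot [-9.010e+01 -1.000e-01 -1.743e+02] F [ 0.1 -0.9 -0.7] w 14.4
delta cm [-0.05  1.14  0.35] twist [ 0.12 -0.13  0.13]
294 ((506.1629333496094, -317.6849670410156), (48.49489974975586, 28.72382164001465), 5.492825984954834) [20.36775049 49.61421173 59.24934929]
```

View pics/s11.png

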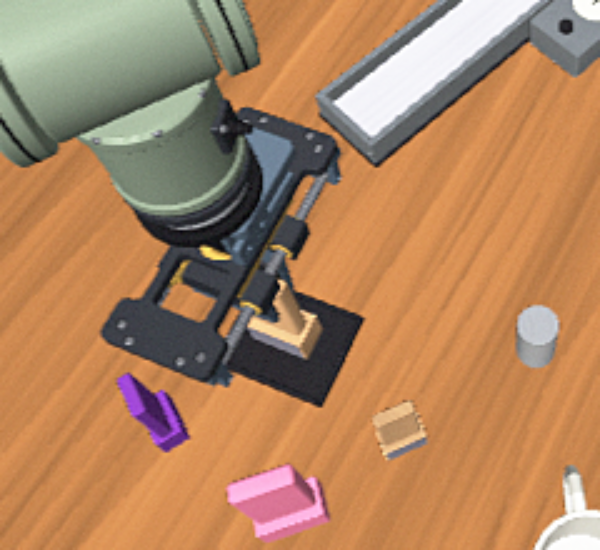

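The foot shows at (506,-318), within 2 mm of the tray centre, yaw 5.5 degrees. I lower it slowly to contact.

```bash
python3 -m pendant '[{"delta_pos":[0,0.3,0.05],"twist":[0,0,0],"grip":0},{"delta_pos":[0,0.6,0.1],"twist":[0,0,0],"grip":0},{"delta_pos":[0,0.8,0.2],"twist":[0,0,0],"grip":0},{"delta_pos":[0,1.0,0.2],"twist":[0,0,0],"grip":0},{"delta_pos":[0,1.0,0.2],"twist":[0,0,0],"grip":0}]'; python3 -m pendant '[{"delta_pos":[0,0.05,0],"twist":[0,0,0],"grip":0},{"delta_pos":[0,0.1,0],"twist":[0,0,0],"grip":0},{"delta_pos":[0,0.15,0],"twist":[0,0,0],"grip":0},{"delta_pos":[0,0.15,0],"twist":[0,0,0],"grip":0},{"delta_pos":[0,0.15,0],"twist":[0,0,0],"grip":0}]'; python3 plan.py 505 -321 82 -174.2
```

```text
time_s: 14.7
ee_pos: [505.0, -321.3, 84.8]
ee_rot: [-90.0, -0.0, -174.4]
force: [0.5, -0.2, -1.4]
gripper_width: 14.1
time_s: 15.2
ee_pos: [505.1, -321.3, 83.5]
ee_rot: [-90.0, 0.0, -174.4]
force: [-0.1, 0.9, -1.1]
gripper_width: 13.9
t 15.2 pos [ 505.1 -321.3   83.5] rot [ -90.     0.  -174.4] F [-0.1  0.9 -1.1] w 13.9
delta cm [ 0.01  0.15 -0.03] twist [-0.   -0.21 -0.  ]
```

```bash
python3 -m pendant '[{"delta_pos":[0,0.03,0],"twist":[0,0,0],"grip":0},{"delta_pos":[0,0.06,0],"twist":[0,0,0],"grip":0},{"delta_pos":[0,0.1,0],"twist":[0,0,0],"grip":0},{"delta_pos":[0,0.1,0],"twist":[0,0,0],"grip":0},{"delta_pos":[0,0.1,0],"twist":[0,0,0],"grip":0}]'; python3 -m pendant '[{"delta_pos":[0,0.03,0],"twist":[0,0,0],"grip":0},{"delta_pos":[0,0.05,0],"twist":[0,0,0],"grip":0},{"delta_pos":[0,0.08,0],"twist":[0,0,0],"grip":0},{"delta_pos":[0,0.08,0],"twist":[0,0,0],"grip":0},{"delta_pos":[0,0.08,0],"twist":[0,0,0],"grip":0}]'
```

```text
time_s: 15.7
ee_pos: [505.1, -321.3, 82.4]
ee_rot: [-90.0, -0.0, -174.4]
force: [0.7, -0.0, -0.5]
gripper_width: 13.9
time_s: 16.2
ee_pos: [505.1, -321.3, 81.7]
ee_rot: [-90.0, 0.0, -174.4]
force: [0.1, -0.4, -0.5]
gripper_width: 14.4
```

```bash
python3 -m pendant '[{"delta_pos":[0,0.02,0],"twist":[0,0,0],"grip":0},{"delta_pos":[0,0.04,0],"twist":[0,0,0],"grip":0},{"delta_pos":[0,0.06,0],"twist":[0,0,0],"grip":0},{"delta_pos":[0,0.06,0],"twist":[0,0,0],"grip":0},{"delta_pos":[0,0.06,0],"twist":[0,0,0],"grip":0}]';python3 plan.py 505 -321 82 -174.2;python3 -c "
from h import *
p,d=imaging.grab_frame('scene');cv2.imwrite('pics/s12.png',cv2.resize(p[230:340,180:300],None,fx=5,fy=5)[:,:,::-1])
W=cloud('scene',d);m=(W[...,2]>14)&(W[...,2]<50)&(abs(W[...,0]-506)<45)&(abs(W[...,1]+320)<35);q=W[m];print(len(q),cv2.minAreaRect(q[:,:2].astype(np.float32)),np.percentile(q[:,2],[2,50,80,98]))
print(state()['force'])"
```

```text
time_s: 16.7
ee_pos: [505.1, -321.3, 81.7]
ee_rot: [-90.0, 0.0, -174.4]
force: [-0.6, 0.8, 6.1]
gripper_width: 14.2
t 16.7 pos [ 505.1 -321.3   81.7] rot [ -90.     0.  -174.4] F [-0.6  0.8  6.1] w 14.2
delta cm [ 0.01 -0.03 -0.03] twist [-0.02 -0.2  -0.02]
254 ((507.11151123046875, -321.4674987792969), (48.35438537597656, 29.14899444580078), 5.642491340637207) [16.08656131 38.8717355  40.94360889 47.34108369]
[-1.10066735  1.03429171  5.55974127]
```

View pics/s12.png

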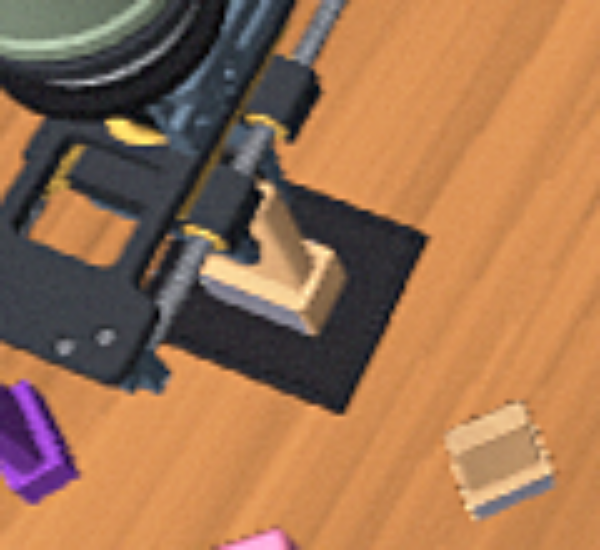

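Sole in contact (6 N), foot upright within the tray. I ease off half a millimetre and release gently.

```bash
python3 -m pendant '[{"delta_pos":[0,-0.05,0],"twist":[0,0,0],"grip":0},{"delta_pos":[0,-0.05,0],"twist":[0,0,0],"grip":0},{"delta_pos":[0,-0.05,0],"twist":[0,0,0],"grip":16},{"delta_pos":[0,-0.05,0],"twist":[0,0,0],"grip":20},{"delta_pos":[0,-0.05,0],"twist":[0,0,0],"grip":28}]' 5; python3 -m pendant '[{"delta_pos":[0,0,0],"twist":[0,0,0],"grip":40},{"delta_pos":[0,0,0],"twist":[0,0,0],"grip":55},{"delta_pos":[0,0,0],"twist":[0,0,0],"grip":70},{"delta_pos":[0,0,0],"twist":[0,0,0],"grip":85},{"delta_pos":[0,0,0],"twist":[0,0,0],"grip":85}]'; python3 plan.py 505 -321 82 -174.2
```

```text
time_s: 17.25
ee_pos: [505.1, -321.3, 81.2]
ee_rot: [-90.0, -0.0, -174.4]
force: [-0.1, -0.5, 0.5]
gripper_width: 23.4
time_s: 17.75
ee_pos: [505.1, -321.3, 81.6]
ee_rot: [-90.0, -0.0, -174.4]
force: [-0.6, 0.3, -0.2]
gripper_width: 62.6
t 17.75 pos [ 505.1 -321.3   81.6] rot [ -90.    -0.  -174.4] F [-0.6  0.3 -0.2] w 62.6
delta cm [ 0.01 -0.04 -0.03] twist [-0.01 -0.2   0.  ]
```

Released. I lift straight up, then move aside in the direction of the start pose to free the cameras' view.

```bash
python3 -m pendant '[{"delta_pos":[0,-0.5,0],"twist":[0,0,0],"grip":80},{"delta_pos":[0,-2,0],"twist":[0,0,0],"grip":80},{"delta_pos":[0,-5,0],"twist":[0,0,0],"grip":80},{"delta_pos":[0,-8.5,0],"twist":[0,0,0],"grip":80},{"delta_pos":[0,-12,0],"twist":[0,0,0],"grip":80}]'; python3 plan.py 250 -480 215 -170;
```

```text
time_s: 18.25
ee_pos: [504.9, -321.2, 203.0]
ee_rot: [-90.0, -0.0, -174.4]
force: [0.6, 0.5, -0.4]
gripper_width: 73.2
t 18.25 pos [ 504.9 -321.2  203. ] rot [ -90.    -0.  -174.4] F [ 0.6  0.5 -0.4] w 73.2
delta cm [26.92 -1.19 13.32] twist [ 0.   -4.41  0.01]
```

```bash
python3 -m pendant '[{"delta_pos":[3,-0.2,1.5],"twist":[0,0,0],"grip":80},{"delta_pos":[7,-0.4,3.5],"twist":[0,0,0],"grip":80},{"delta_pos":[11.5,-0.6,5.5],"twist":[0,0,0],"grip":80},{"delta_pos":[16,-0.8,7.5],"twist":[0,0,0],"grip":80},{"delta_pos":[20,-1,9.5],"twist":[0,0,0],"grip":80}]';python3 -m pendant '[{"delta_pos":[3,0,1.5],"twist":[0,0,0],"grip":80},{"delta_pos":[5.5,0,3],"twist":[0,0,0],"grip":80},{"delta_pos":[7,0,4],"twist":[0,0,0],"grip":80},{"delta_pos":[7,0,4],"twist":[0,0,0],"grip":80},{"delta_pos":[7,0,4],"twist":[0,0,0],"grip":80}]'; python3 - <<'E'
from h import *
for n in('scene','top'):
    p,d=imaging.grab_frame(n);cv2.imwrite(f'pics/{n}13.png',p[:,:,::-1]);W=cloud(n,d);T=tst(W)
    a=(d>0)&(abs(W[...,0]-506)<45)&(abs(W[...,1]+320)<35)
    q=W[a&(W[...,2]>115)&(W[...,2]<135)];print(n,'top',cv2.minAreaRect(q[:,:2].astype(np.float32)),q[:,2].mean())
    q=W[a&(W[...,2]>28)&(W[...,2]<44)];print('foot',cv2.minAreaRect(q[:,:2].astype(np.float32)),np.median(q[:,2]))
    q=T[(d>0)&(abs(T[...,0])<28)&(abs(T[...,1])<165)&(T[...,2]>41)&(T[...,2]<60)];print('cell',np.percentile(q,[2,50,98],axis=0).round(1).tolist())
    for nm,(x,y) in dict(tape=(778,-65),spare=(691,-232)).items():
        q=W[(d>0)&(abs(W[...,0]-x)<60)&(abs(W[...,1]-y)<60)&(W[...,2]>12)];print(nm,q.min(0).round(),q.max(0).round())
E
```

```text
time_s: 18.75
ee_pos: [313.4, -435.9, 212.2]
ee_rot: [-90.0, 0.0, -174.4]
force: [0.7, -1.4, -0.8]
gripper_width: 73.2
time_s: 19.25
ee_pos: [249.6, -481.8, 211.8]
ee_rot: [-90.0, 0.0, -174.5]
force: [0.5, 0.8, 0.5]
gripper_width: 72.8
scene top ((506.882080078125, -321.5055847167969), (43.29450225830078, 14.342066764831543), 7.124453067779541) 124.72322521172757
foot ((506.2097473144531, -321.1227722167969), (50.58526611328125, 28.99995994567871), 5.656428337097168) 39.46947586270597
cell [[-26.5, 84.7, 41.4], [1.1, 94.7, 49.2], [27.3, 111.2, 52.9]]
tape [ 736. -109.   12.] [825. -19.  30.]
spare [ 675. -249.   12.] [ 707. -217.   66.]
top top ((507.32763671875, -322.5666809082031), (43.02677917480469, 14.422307014465332), 5.992211818695068) 123.5741319530716
foot ((507.2489013671875, -319.4774169921875), (26.4200439453125, 48.65013122558594), 89.74195861816406) 37.910138090860855
cell [[-26.3, 84.2, 41.5], [0.2, 97.1, 47.0], [26.7, 112.2, 52.5]]
tape [ 737. -109.   12.] [828. -21.  30.]
spare [ 675. -248.   15.] [ 709. -217.   65.]
```

View pics/scene13.png

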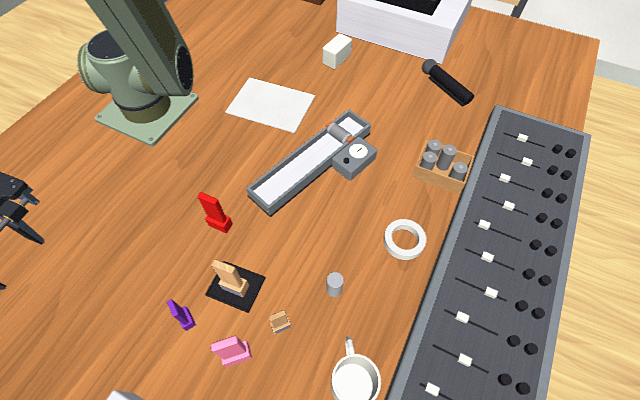

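View pics/top13.png

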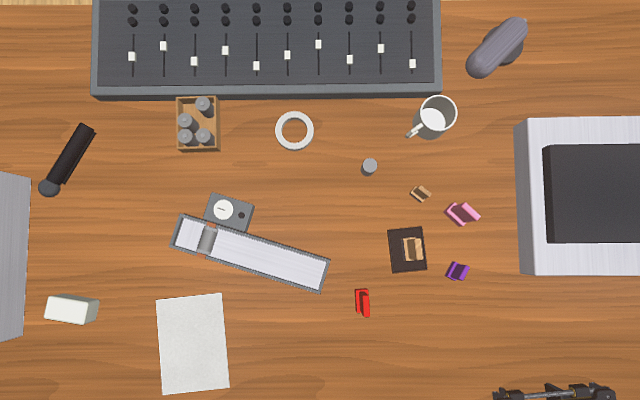

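The cell lies between the tabs (scene (340,131), top (207,240)). The paddle stands upright in its tray (scene (230,279), top (412,248)), and the tape roll and spare cell are where they were. I hand the job in.

```bash
python3 -c "
from workcell import job,state
print(state()['time_s'],job.job_done())"
```

```text
the job is handed in; nothing more can be done
19.35 None
```

I used the wooden paddle to roll the cell into the cradle slot, then stood the paddle back in its tray. I handed the job in at 19.35 s, with the gripper open and clear of everything.

- **Push:** I stood the paddle in the lane behind the cell and pushed at about 50 mm/s, slowing to 10–15 mm/s near the slot. The cell dropped in without running past. The fingers stayed at least 40 mm above it.
- **Cell:** Its crest measured at lane y ≈ 99 mm, about 2 mm lower than on the floor. It was still there in the last pictures from both cameras.
- **Paddle:** It stands upright with its top at about 124 mm, as at the start. It is at about (507, -321), within about 2 mm of the tray centre.
- **Bystanders:** The tape roll and the spare cell measured the same as at the start, within about 1 mm apart from one tape-roll edge that read 7–8 mm different because of a different height cut-off.
- **Checks that disagreed:**
  - The scene camera read heights about 2 mm too high throughout, and I allowed for that.
  - One last top-camera fit of the paddle's foot came out at a different angle, because the handle partly hides it. The fits of the handle top in both cameras and of the foot in the scene camera agreed.
- **Not confirmed:** In the lane I felt no clear contact force under the paddle, so its sole may have been a fraction of a millimetre above the floor while pushing.

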